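# Fill the palm-sugar jar and lock its lid

## Task

Take every palm-sugar block out of the mould, put them all into the big jar through its neck, and then close the jar with its keyed lid: turn the lid on the red ring until its lugs drop into the slots and the lid lies flat on the ring. Leave the other goods on the counter where they stand.

Things in the scene. Friction and masses are not known exactly. Their poses are not given: they have to be found in the camera images.
- jar: big clear jar, fixed; origin at the centre of its underside, z up. Body 212 mm wide, inner floor 6 mm up, with a cone 40 mm tall in the middle so that blocks fall to the sides. On its neck sits a red ring 116 mm wide, its top 215 mm above the counter, with a round bore of 84 mm, the narrowest place.
- jar_mouth (a point): centre of the jar's mouth, level with the red ring's top; axes as the jar's. Two open slots (pale floors) 20 mm wide, 18 mm deep cut through the ring's top edge, opposite each other. The ring is stiff and does not turn in use, but was left at an unknown angle: the line through its slots lies anywhere within 0.6 rad either way of the jar's x axis (seen from above).
- lid: loose lid, 0.3 kg, standing on its plug; origin at the centre of its underside. White plug 80 mm wide (66 at the nose, full width 11 mm up), 28 mm tall; two lugs on it 14 mm wide, from 14 to 28 mm up, reach 57 mm from the axis along +x and -x; yellow disc 116 mm wide, 28 to 36 mm up; black handle bar 80 (x) by 22 mm (y), 36 to 78 mm up.
- lid_grip (a point): point in the lid's handle bar, on the lid's axis, 58 mm above its underside; z up, x along bar and lugs. With the plug in the bore and the lugs resting on the ring it is 44 mm above point jar_mouth; with the lugs dropped into the slots and the disc flat on the ring, 30 mm. A half turn makes no difference to the fit.
- mould_top (a point): centre of the top face of the fixed aluminium mould, 210 (x) x 140 (y) x 45 mm. Six square cavities 45 mm wide and 25 mm deep, at x -70, 0, +70 and y -35, +35 mm from here.
- block1_mid (a point): centre of a cast palm-sugar block, amber brown, 42 x 42 x 66 mm (66 along its z; flat foot, flat sides up to 54 mm, then a domed crown), 0.13 kg, standing in a mould cavity, 41 mm proud of the mould's top face. May be absent (None from the start).
- block2_mid (a point): centre of a cast palm-sugar block, amber brown, 42 x 42 x 66 mm (66 along its z; flat foot, flat sides up to 54 mm, then a domed crown), 0.13 kg, standing in a mould cavity, 41 mm proud of the mould's top face. May be absent (None from the start).
- block3_mid (a point): centre of a cast palm-sugar block, amber brown, 42 x 42 x 66 mm (66 along its z; flat foot, flat sides up to 54 mm, then a domed crown), 0.13 kg, standing in a mould cavity, 41 mm proud of the mould's top face. May be absent (None from the start).
- block4_mid (a point): centre of a cast palm-sugar block, amber brown, 42 x 42 x 66 mm (66 along its z; flat foot, flat sides up to 54 mm, then a domed crown), 0.13 kg, standing in a mould cavity, 41 mm proud of the mould's top face. May be absent (None from the start).
- block5_mid (a point): centre of a cast palm-sugar block, amber brown, 42 x 42 x 66 mm (66 along its z; flat foot, flat sides up to 54 mm, then a domed crown), 0.13 kg, standing in a mould cavity, 41 mm proud of the mould's top face. May be absent (None from the start).
- block6_mid (a point): centre of a cast palm-sugar block, amber brown, 42 x 42 x 66 mm (66 along its z; flat foot, flat sides up to 54 mm, then a domed crown), 0.13 kg, standing in a mould cavity, 41 mm proud of the mould's top face. May be absent (None from the start).
- cup_a: red noodle cup, 94 mm wide, 99 mm tall; origin at the centre of its underside. Not part of the job: leave it standing where it is.
- cup_b: green noodle cup, 94 mm wide, 99 mm tall; origin at the centre of its underside. Not part of the job: leave it standing where it is.
- tin: tin with a blue label, 74 mm wide, 75 mm tall; origin at the centre of its underside. Not part of the job: leave it standing where it is.
- sauce: sauce bottle, 56 mm wide, 150 mm tall; origin at the centre of its underside. Not part of the job: leave it standing where it is.
- bowl: blue bowl, 120 mm wide, 50 mm tall; origin at the centre of its underside. Not part of the job: leave it standing where it is.
- packet: orange biscuit packet, 120 x 75 x 35 mm; origin at the centre of its underside. Not part of the job: leave it standing where it is.
Mind the look-alikes: they are no part of the job. What is shaped like the part that bears block1_mid but green, turquoise or white is not meant.

How it is judged (in metres and radians):
On the way, in this order (a step that is already met when the one before it is completed fails the run):
1. every block is down inside the jar (horizontal distance between each of block1_mid, block2_mid, block3_mid, block4_mid, block5_mid, block6_mid and jar_mouth below 0.1 m and z of each of block1_mid, block2_mid, block3_mid, block4_mid, block5_mid, block6_mid in the frame of jar_mouth below -0.045 m), for 0.2 s.
2. the lid has dropped home on the ring (horizontal distance between lid_grip and jar_mouth below 0.006 m and z of lid_grip in the frame of jar_mouth between 0.025 and 0.0345 m and angle between lid_grip's own z axis and vertical below 0.06 rad), for 0.2 s.
At the end, for the whole second after the job is handed in: Every block present lies in the jar (centre within 100 mm of the jar's axis and at least 45 mm below the mouth); the lid's lugs are in the slots: its grip point lies 25 to 34.5 mm above the mouth and within 6 mm of the jar's axis, the lid tilted under 0.06 rad and at rest (all of step 1 and all of step 2 and linear speed of lid below 0.02 m/s); the robot touches nothing.
It fails at once if one of the other goods (cups, tin, bottle, bowl, packet) is pushed more than 40 mm from its place (distance of any of cup_a, cup_b, tin, sauce, bowl, packet from where it was at the start of the episode above 0.04 m).
Of block1, block2, block3, block4, block5, block6 only 4 to 6 are there at a start; the rules pass over those that are not, and their reading is None.
At some moment in a run one of lid may be knocked a few centimetres aside while the robot is not near it.
Once in a run the grip may slacken for a moment while it holds something.
It also fails if it takes over 210 s, if anything falls off the work surface, if the arm or the gripper's body presses on something with over 40 N, if the wrist force passes 120 N, or if a joint passes its speed limit or range.

## Robot

A 6-joint arm with a two-finger parallel gripper is mounted at the origin on the work surface. World frame = base frame: x ahead of the robot, y to its left, z up, the work surface at z = 0. Lengths are in mm, angles in rad, forces in N, time in s.
With the tool pointing down it reaches from about 300 to 750 mm from the base axis. Payload 8.5 kg.
Tool frame: the origin (TCP) lies on the mounting face of the last link; the fingertips stand 173 mm ahead of it and the grasp point (between the pads) lies 155 mm ahead of it; x points along the fingers, y is the direction in which the jaws open and shut, and the axes are right-handed (so a half turn about x gives the same grasp; the last joint's range is limited). The gripper opens to 85 mm and grips with 20 to 120 N. Pads are 22 mm wide; open, the fingers measure 114 mm over their backs; the gripper's body (76 mm by 85 mm) begins 54 mm behind the grasp point. The pads swing forward as they close: fully open they stand 13 mm farther back than shut.
Start: joints at [1.044, 0.381, 1.297, -0, 1.464, -0.215], TCP at [168.717, 523.466, 404.722] pointing down, gripper open.
Joint ranges: [-3.11, 3.11], [-0.89, 2.33], [0.22, 2.48], [-1.42, 4.56], [0.17, 2.85], [-2.88, 2.88]. Speed limits (rad/s): [2.39, 2.39, 3.14, 3.14, 3.14, 3.14].

## Interface

Orientations are given as a unit quaternion [w, x, y, z].
In Python, from plant import bot, eoat, planner, viewer, ticket gives the robot as it stands. Calls block until the motion is done:
- bot.move_to(position, orientation): joint-space move of the TCP to a pose.
- bot.move_l(position, ori=None, feed=150): straight line of the TCP; ori=None keeps the orientation; feed is the mean speed in mm/s.
- bot.set_joints(angles): joint-space move.
- eoat.open_gripper() and eoat.gripper_close(newtons=None): open the fingers fully, or close them until they stop; newtons is the grip in N (None keeps the last).
- bot.hold(seconds).
- planner.solve_ik(position, orientation): joint angles nearest the present ones, or None.
- bot.observe(): the state.
- viewer.snapshot(name): name is "scene" or "top" or "wrist"; returns the picture (384x512x3 uint8, red, green, blue); there is no depth.
- viewer.calibration(name): a dict with "mtx" (3x3 intrinsics, pixels), "D" ([k1, k2, p1, p2, k3] as OpenCV has them; the pictures are not rectified), "position" and "attitude" of the camera in the world. Camera axes: x right, y down, z forward; pixel columns grow to the right and rows downward; lengths in mm; the calibration is good to about 2 mm. A picture is of the moment at which its call begins: read the wrist's pose just before it. calibration takes no time and is no camera call; for the wrist camera it gives the pose at the moment of the call.
A pose or a line that the arm cannot do raises bot.Unreachable and nothing moves.
- ticket.finish_job(): hands the job in, once; it reports no verdict.
The state is a dict: "time_s": time; "joint_pos": joint angles; "joint_vel": joint speeds; "joint_efforts": joint torques, N m; "eef_pos": TCP position; "ee_rot": TCP orientation; "force": force on the tool from outside, world axes, zero at the start; "wrist_torque": the same for the moment, N m; "grip_width": finger opening in mm.
Only numpy, scipy, OpenCV 4.12 (cv2) and the standard library are available. Lean on these libraries where they do the work, as an engineer would, in place of code of your own. Each camera call takes 0.05 s, during which the arm holds its last target. There are 200 camera calls.

## Working session

There is one attempt and no reset: what is moved stays moved. The work goes in short steps, each a Python script; the robot and the scene stay as the last script left them, time stands still between calls to the robot, and variables do not carry over. Pictures are saved under pics/ and viewed, about 12 in all and at most 16, crops included, and the job is handed in when it is done.

```bash
ls; mkdir -p pics
python3 - <<'E'
from plant import bot, eoat, planner, viewer, ticket
import cv2
for n in("scene","top","wrist"):
    c=viewer.calibration(n); print(n,c)
    cv2.imwrite(f"pics/{n}0.png",viewer.snapshot(n)[:,:,::-1])
print(bot.observe())
E
```

```text
pics
scene {'mtx': array([[462.29966519,   0.        , 260.23515068],
       [  0.        , 462.29966519, 192.36943302],
       [  0.        ,   0.        ,   1.        ]]), 'D': array([-0.10201423,  0.        ,  0.        ,  0.        ,  0.        ]), 'position': array([ 885.08273433, -604.71708105, 1272.08751561]), 'attitude': array([-0.26876864,  0.92308554,  0.26390314, -0.07766355])}
top {'mtx': array([[478.94743106,   0.        , 254.18724819],
       [  0.        , 478.94743106, 200.88612298],
       [  0.        ,   0.        ,   1.        ]]), 'D': array([-0.09962412,  0.        ,  0.        ,  0.        ,  0.        ]), 'position': array([ 373.65203931,  -19.40653347, 1712.86049629]), 'attitude': array([-0.02767294,  0.71327689, -0.69969893,  0.02986103])}
wrist {'mtx': array([[340.44307968,   0.        , 254.69648035],
       [  0.        , 340.44307968, 193.25859597],
       [  0.        ,   0.        ,   1.        ]]), 'D': array([-0.09281427,  0.        ,  0.        ,  0.        ,  0.        ]), 'position': array([ 96.38396413, 546.34525963, 373.13324103]), 'attitude': array([0.12015184, 0.79912806, 0.5826297 , 0.08660553])}
{'time_s': 0.15, 'joint_pos': array([ 1.04373341e+00,  3.81080372e-01,  1.29802570e+00,  5.60476204e-06,
        1.46360435e+00, -2.15262740e-01]), 'joint_vel': array([ 0.00050077, -0.0017157 , -0.00214068, -0.00073541, -0.00123557,
       -0.00012309]), 'joint_efforts': array([ 1.79156479e-03, -4.48627603e+01, -2.31343156e+01, -2.19920007e-04,
        3.81047954e-03,  3.91056369e-05]), 'eef_pos': array([168.69418407, 523.46402962, 404.25304456]), 'ee_rot': array([ 0.6983858 ,  0.10942463,  0.69867614, -0.11015976]), 'force': array([-0.43793437,  0.07388808,  0.355489  ]), 'wrist_torque': array([-0.01318324, -0.00431106,  0.00068209]), 'grip_width': 85.59181436865042}
```

View pics/top0.png

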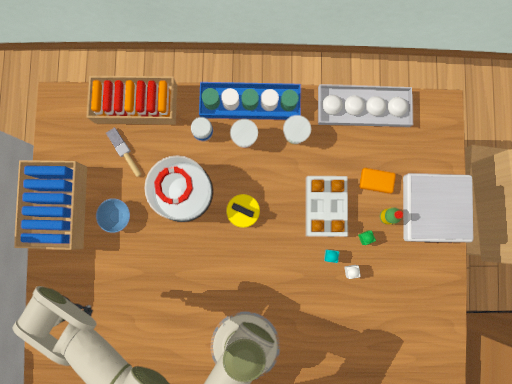

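View pics/scene0.png

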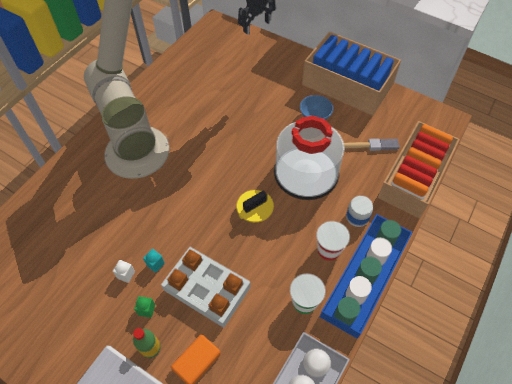

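The top view shows four amber blocks at the corners of the mould, at about (317,185), (337,185), (317,226) and (337,226). The red ring is at (174,186), and the lid is at (243,211) with its bar tilted. Blocks with other colours are decoys. Next I'll measure these positions.

```bash
cat > lib.py <<'E'
from plant import bot, eoat, planner, viewer, ticket
import numpy as np, cv2
from scipy.spatial.transform import Rotation as R
def rot(q): return R.from_quat(np.roll(q,-1))
def snap(n,save=None):
    c=viewer.calibration(n); im=viewer.snapshot(n)
    if save: cv2.imwrite(f"pics/{save}.png",im[:,:,::-1])
    return im,c
def plane(c,px,z):
    """pixels -> world points on the horizontal plane at z"""
    u=cv2.undistortPoints(np.float64(px).reshape(-1,1,2),c["mtx"],c["D"]).reshape(-1,2)
    d=rot(c["attitude"]).apply(np.c_[u,np.ones(len(u))]); p=c["position"]
    return p+d*((z-p[2])/d[:,2])[:,None]
def project(c,P):
    Rm=rot(c["attitude"]).inv()
    return cv2.projectPoints(np.float64(P).reshape(-1,1,3),Rm.as_rotvec(),Rm.apply(-c["position"]),c["mtx"],c["D"])[0].reshape(-1,2)
def hsv(im): return cv2.cvtColor(im,cv2.COLOR_RGB2HSV)
def blobs(m,amin=30):
    n,l,s,ce=cv2.connectedComponentsWithStats(m.astype(np.uint8),connectivity=8)
    return [(ce[i],s[i],l==i) for i in range(1,n) if s[i,4]>=amin]
MASK=dict(red=lambda h:((h[...,0]<4)|(h[...,0]>174))&(h[...,1]>180)&(h[...,2]>90),
 amber=lambda h:(h[...,0]>=8)&(h[...,0]<=16)&(h[...,1]>190)&(h[...,2]>60)&(h[...,2]<205),
 yellow=lambda h:(h[...,0]>=25)&(h[...,0]<=33)&(h[...,1]>170)&(h[...,2]>120))
def down(yaw):
    """tool x down, jaw axis (tool y) at angle yaw from world x"""
    y=np.array([np.cos(yaw),np.sin(yaw),0]);x=np.array([0,0,-1.]);z=np.cross(x,y)
    return np.roll(R.from_matrix(np.c_[x,y,z]).as_quat(),1)
def circle(pts):
    A=np.c_[2*pts[:,:2],np.ones(len(pts))];b=(pts[:,:2]**2).sum(1)
    s=np.linalg.lstsq(A,b,rcond=None)[0];return s[:2],np.sqrt(s[2]+s[:2]@s[:2])
E
python3 - <<'E'
from lib import *
for n in("top","scene"):
    im=cv2.imread(f"pics/{n}0.png")[:,:,::-1].copy();c=viewer.calibration(n);h=hsv(im)
    for k,z in (("red",215),("amber",80),("yellow",36)):
        for ce,s,m in blobs(MASK[k](h)):
            w=plane(c,ce,z)[0]
            if n=="top":
                r=h[int(ce[1]),int(ce[0])]
                print(n,k,ce.round(1),s,w.round(0),r)
            else: print(n,k,ce.round(1),s[4],w.round(0))
h=hsv(cv2.imread("pics/top0.png")[:,:,::-1].copy())
for p in((185,317),(226,337),(211,234),(174+12,155)): print(p,h[p[0],p[1]])
E
```

```text
top red [107.1  96.1] [103  81   9  31 214] [827. 460. 215.] [  2 223 204]
top red [118.1  96.8] [113  81  10  34 219] [825. 424. 215.] [  3 235 201]
top red [140.3  96.2] [136  81   9  31 204] [828. 351. 215.] [  3 238 208]
top red [150.7  97.5] [142  81  14  35 227] [824. 317. 215.] [  3 225 215]
top red [184.4 184.1] [174 167  18  36 201] [545. 198. 215.] [ 60   5 217]
top red [161.6 185.9] [155 168  17  36 224] [538. 270. 215.] [  3  68 168]
top red [398.3 214.5] [395 211   8   7  34] [ 462. -480.  215.] [  3 234 215]
top amber [98.7 96.8] [ 94  80   8  32 103] [865. 533.  80.] [ 16 255 171]
top amber [131.5  97.2] [125  80   9  32  94] [864. 415.  80.] [ 16 255 177]
top amber [164.4  99.5] [158  81   9  32  70] [858. 298.  80.] [ 17 255 193]
top amber [168.  105.9] [162  90   9  27  43] [835. 285.  80.] [ 13 143 153]
top amber [319.6 186.7] [312 180  12  12  64] [ 560. -247.   80.] [ 16 234 172]
top amber [339.6 186.9] [332 180  12  12  57] [ 561. -316.   80.] [ 18 255 175]
top amber [320.5 225.8] [316 221   8  10  49] [ 426. -251.   80.] [ 17 255 160]
top amber [339.8 226.8] [332 221  12  11  54] [ 424. -318.   80.] [ 17 235 182]
top yellow [242.8 210.5] [227 194  33  33 717] [476.  16.  36.] [130  13  58]
top yellow [384.  216.7] [381 208  11  16  64] [ 463. -483.   36.] [ 25 255 215]
scene red [311.6 133.8] 775 [548. 220. 215.]
scene red [430.2 145.1] 550 [866. 370. 215.]
scene red [417.3 170.3] 626 [866. 264. 215.]
scene red [138.2 333.2] 93 [ 492. -509.  215.]
scene amber [435.5 135. ] 162 [863. 546.  80.]
scene amber [423.2 159.1] 177 [864. 427.  80.]
scene amber [409.  185.6] 234 [863. 305.  80.]
scene amber [178.4 274.8] 33 [ 433. -310.   80.]
scene amber [196.6 370.6] 187 [ 626. -492.   80.]
scene yellow [244.2 199.2] 155 [438.  14.  36.]
scene yellow [254.5 217.7] 66 [501. -25.  36.]
(185, 317) [ 17 219 196]
(226, 337) [ 17 229 196]
(211, 234) [ 27 255 196]
(186, 155) [  2 187 215]
```

```bash
cat >> lib.py <<'E'
def pose(xy,zg,yaw):
    """grasp-point pose -> TCP position, orientation; half turn chosen for the smallest last-joint angle"""
    p=[xy[0],xy[1],zg+155]; c=[]
    for k in(0,np.pi,-np.pi):
        q=down(yaw+k); j=planner.solve_ik(p,q)
        if j is not None: c.append((abs(j[5]),list(q)))
    if not c: raise RuntimeError(f"unreachable {p} {yaw}")
    return p,min(c)[1]
def go(xy,zg,yaw): bot.move_to(*pose(xy,zg,yaw))
def line(xy,zg,feed=150): bot.move_l([xy[0],xy[1],zg+155],None,feed)
E
python3 - <<'E'
from lib import *
c=viewer.calibration("wrist");s=bot.observe()
T=rot(s["ee_rot"]).inv()
print("cam off tool",T.apply(c["position"]-s["eef_pos"]).round(1),"axes in tool\n",(T*rot(c["attitude"])).as_matrix().round(3))
def look(xy,zg,yaw,name):
    go(xy,zg,yaw); bot.hold(.3)
    c=viewer.calibration("wrist");print(name,c["position"].round(0),"axis hits z=80 at",plane(c,c["mtx"][:2,2],80).round(0))
    return snap("wrist",name)
look((500,-283),270,0,"w_mould")
look((476,16),270,0,"w_lid")
look((541,234),310,0,"w_ring")
print(bot.observe()["time_s"],bot.observe()["joint_pos"].round(2))
E
python3 -c "
import cv2,numpy as np
a=[cv2.imread(f'pics/w_{n}.png') for n in('mould','lid','ring')]
b=np.vstack([np.hstack(a[:2]),np.hstack([a[2],a[2]*0])]);cv2.imwrite('pics/m1.png',cv2.resize(b,(796,597),interpolation=cv2.INTER_AREA))"
```

```text
cam off tool [ 31.1  -0.4 -75.8] axes in tool
 [[ 0.    -0.293  0.956]
 [ 1.     0.001 -0.   ]
 [-0.001  0.956  0.293]]
w_mould [ 499. -208.  394.] axis hits z=80 at [[ 499. -304.   80.]]
w_lid [475.  90. 394.] axis hits z=80 at [[475.  -6.  80.]]
w_ring [540. 308. 434.] axis hits z=80 at [[540. 199.  80.]]
6.325 [ 0.21  0.42  1.06 -0.    1.66  0.21]
```

View pics/m1.png

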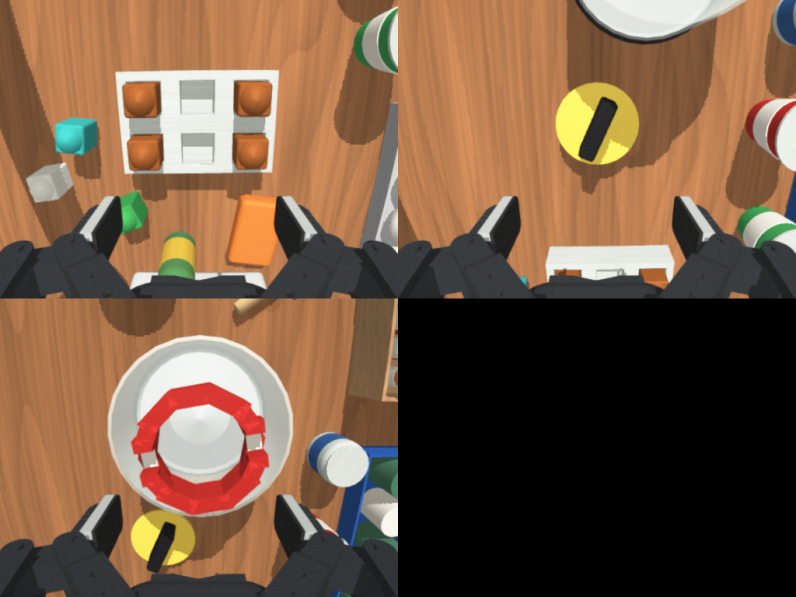

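The mould is nearly axis-aligned with four corner blocks. The ring's slots sit near (150,460) and (255,440) in the mosaic, and the lid bar is at (598,128). Next I'll measure the mould outline, and look at the ring with the camera directly above it.

```bash
cat >> lib.py <<'E'
def ring(jar,name=None):
    """look with the camera straight above the ring: centre, radius, slot angle"""
    go((jar[0],jar[1]-75),330,0); bot.hold(.3)
    im,c=snap("wrist",name); h=hsv(im); m=((h[...,0]<6)|(h[...,0]>172))&(h[...,1]>150)&(h[...,2]>60)
    b=max(blobs(cv2.dilate(m.astype(np.uint8),np.ones((15,15)))),key=lambda b:b[1][4])[2]&m
    px=np.argwhere(b)[:,::-1].astype(np.float32); hull=cv2.convexHull(px).reshape(-1,2)
    w=plane(c,hull,215)[:,:2]; ctr,rad=cv2.minEnclosingCircle(np.float32(w)); c2,r2=circle(w)
    a=np.linspace(-np.pi/2,np.pi/2,721); out=[]
    for o in(0,np.pi):
        v=np.zeros(len(a))
        for r in(46,49,52,55):
            P=np.c_[c2[0]+r*np.cos(a+o),c2[1]+r*np.sin(a+o),np.full(len(a),215)]
            q=np.round(project(c,P)).astype(int); v+=~m[q[:,1],q[:,0]]
        k=(v>=2)&(np.abs(a)<1.0); out.append((a[k].mean(),np.ptp(a[k]),k.sum()*(a[1]-a[0])))
    return np.array(ctr),rad,c2,r2,out
E
python3 - <<'E'
from lib import *
print(ring((541,234),"w_ring2"))
E
python3 - <<'E'
from lib import *
# mould outline from the saved view, camera pose recomputed from the known tool offset (TCP 500,-283,425, yaw 0)
im=cv2.imread("pics/w_mould.png")[:,:,::-1].copy()
c=dict(viewer.calibration("wrist"));s=bot.observe()
T=rot(s["ee_rot"]).inv();off=T.apply(c["position"]-s["eef_pos"]);Rc=T*rot(c["attitude"])
q=rot(down(0)); q2=rot(s["ee_rot"])
if (q.inv()*q2).magnitude()>1: q=rot(down(np.pi))
c["position"]=np.array([500,-283,424.8])+q.apply(off);c["attitude"]=np.roll((q*Rc).as_quat(),1);print(c["position"])
h=hsv(im);roi=np.zeros(h.shape[:2],bool);roi[80:240,140:370]=1
m=((h[...,1]<45)&(h[...,2]>140)|(h[...,0]<18)&(h[...,1]>200)&False)&roi
b=max(blobs(m),key=lambda b:b[1][4]);hull=cv2.convexHull(np.argwhere(b[2])[:,::-1].astype(np.float32)).reshape(-1,2)
w=np.float32(plane(c,hull,45)[:,:2]);print(b[1],cv2.minAreaRect(w))
for b in blobs((h[...,0]>=5)&(h[...,0]<=20)&(h[...,1]>195)&(h[...,2]<205)&roi,100): print(b[0],b[1],plane(c,b[0],75).round(0))
E
```

```text
(array([542.46051025, 235.53565979]), 61.032920837402344, array([542.64756316, 235.52641383]), np.float64(59.57858451258988), [(np.float64(0.1723512636344401), np.float64(0.38833575856873837), np.float64(0.3926990816987197)), (np.float64(0.17016960206944717), np.float64(0.3839724354387526), np.float64(0.3883357585687339))])
[ 498.93393425 -208.18128576  393.72335761]
[  149    90   210   134 17596] ((497.9737854003906, -278.7412109375), (209.9464874267578, 140.0982666015625), 0.6610322594642639)
```

View pics/w_ring2.png

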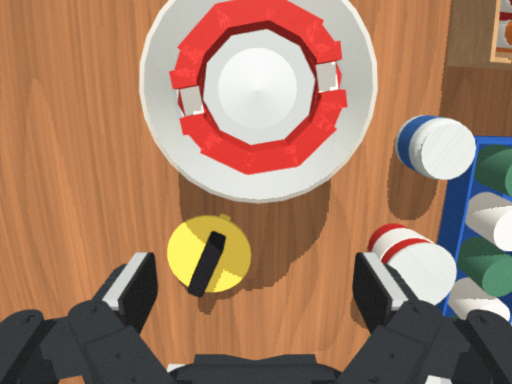

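The ring centre is about (542.6, 235.5), with the slot line at 0.171 rad and slot width 0.39 rad, which matches 20 mm at r 50. The mould came out at 210 × 140 mm, as specified. I'll start with the first block.

```bash
cat >> lib.py <<'E'
MO=np.array([498,-278.7]);MY=0.0115;JAR=np.array([542.6,235.5]);SLOT=0.171
def cav(dx,dy): return MO+np.array([dx*np.cos(MY)-dy*np.sin(MY),dx*np.sin(MY)+dy*np.cos(MY)])
def pick(xy,zg,yaw,zup,force=70,feed=80):
    eoat.open_gripper(); go(xy,zup,yaw); line(xy,zg+40,250); line(xy,zg,feed)
    eoat.gripper_close(force); bot.hold(.2); s=bot.observe(); print("grip",s["grip_width"].round(1))
    line(xy,zup,150); bot.hold(.1); s=bot.observe(); print("lifted",s["grip_width"].round(1),s["force"].round(1),s["time_s"])
    return s["grip_width"]
def drop(zrel=236):
    go(JAR,290,MY); print("over jar",bot.observe()["grip_width"].round(1))
    line(JAR,zrel,100); print("in neck",bot.observe()["grip_width"].round(1),bot.observe()["force"].round(1))
    eoat.open_gripper(); bot.hold(.3); line(JAR,290,250)
E
python3 - <<'E'
from lib import *
if pick(cav(70,35),67,MY,290)>30: 
    go(JAR,290,MY);bot.hold(.2);snap("wrist","b1")
    print(bot.observe()["grip_width"],bot.observe()["time_s"])
E
```

```text
Traceback (most recent call last):
  File "lib.py", line 60, in pick
    eoat.gripper_close(force); bot.hold(.2); s=bot.observe(); print("grip",s["grip_width"].round(1))
                                                                           ^^^^^^^^^^^^^^^^^^^^^
AttributeError: 'float' object has no attribute 'round'
```

```bash
sed -i 's/\["grip_width"\].round(1)/["grip_width"]/g' lib.py
python3 - <<'E'
from lib import *
s=bot.observe();print(s["grip_width"],s["force"].round(1),s["eef_pos"].round(1))
xy=cav(70,35);line(xy,290,150);print(bot.observe()["grip_width"],bot.observe()["force"])
go(JAR,290,MY);bot.hold(.2);snap("wrist","b1")
print(bot.observe()["grip_width"],bot.observe()["time_s"])
E
```

```text
40.87805860487556 [ 0.4 -0.3  5.3] [ 567.8 -243.   222.7]
40.849384269245 [-0.14222725  0.38058586 -1.65297199]
40.587700598670466 14.6417
```

View pics/b1.png

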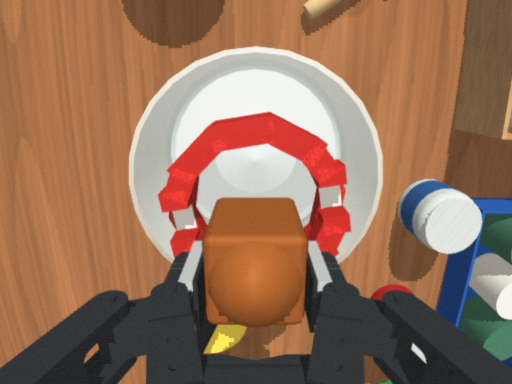

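The block is held upright and centred over the bore. I'll drop it and do the remaining three, stopping if a grip fails.

Run:
```python
from lib import *
def ok(): return bot.observe()["grip_width"]>30
drop()
for d in((70,-35),(-70,35),(-70,-35)):
    print(d)
    if not pick(cav(*d),67,MY,290)>30: print("MISSED");break
    go(JAR,290,MY)
    if not ok(): print("LOST");break
    drop()
go((JAR[0],JAR[1]-75),330,0);bot.hold(.3);snap("wrist","j1");snap("top","t1")
print(bot.observe()["time_s"])
a=cv2.imread("pics/j1.png");b=cv2.imread("pics/t1.png")
cv2.imwrite("pics/m2.png",cv2.resize(np.hstack([a,b]),(800,300),interpolation=cv2.INTER_AREA))
```

```text
over jar 41.073916879340494
in neck 40.57001431192477 [ 1.1  0.6 -0.7]
(70, -35)
grip 40.621252895002414
lifted 40.67088712598387 [-0.1  1.1 -1.7] 22.9
over jar 40.81240408066373
in neck 40.7820663596015 [-0.  -0.7 -2. ]
(-70, 35)
grip 40.58963906580985
lifted 40.59845673470257 [-0.3 -0.5 -1.5] 32.9583
over jar 40.61760581695069
in neck 40.70915046303684 [-0.6 -0.7 -0.3]
(-70, -35)
grip 40.768350192231004
lifted 40.377951833041486 [-0.9  0.5 -0.6] 43.0583
over jar 40.521408062780054
in neck 40.542991684089635 [-1.3  0.3 -0.7]
48.0333
```

View pics/m2.png

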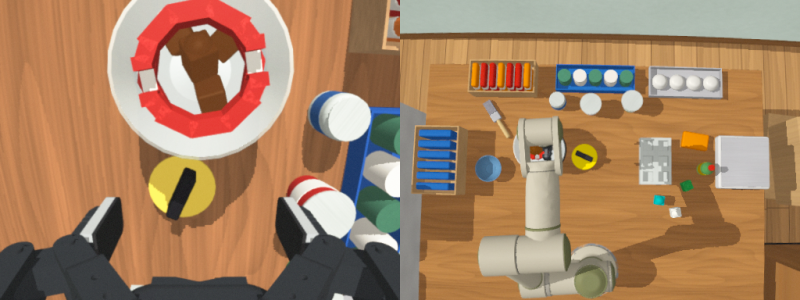

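All four blocks are low in the jar and the mould is empty. Next is the lid, with the camera directly above it.

```bash
cat >> lib.py <<'E'
def lid(xy,name=None,zg=250):
    go((xy[0],xy[1]-75),zg,0); bot.hold(.3); im,c=snap("wrist",name); h=hsv(im)
    y=max(blobs(MASK["yellow"](h)),key=lambda b:b[1][4])[2]
    hull=cv2.convexHull(np.argwhere(y)[:,::-1].astype(np.float32)); in_=cv2.fillConvexPoly(np.zeros(y.shape,np.uint8),hull.astype(np.int32),1)>0
    cy,ry=circle(plane(c,hull.reshape(-1,2),36))
    b=max(blobs((h[...,2]<75)&cv2.dilate(in_.astype(np.uint8),np.ones((5,5))).astype(bool)),key=lambda b:b[1][4])
    w=np.float32(plane(c,np.argwhere(b[2])[:,::-1],78)[:,:2]); r=cv2.minAreaRect(w)
    box=cv2.boxPoints(r); e=box[1]-box[0]; f=box[2]-box[1]; e=e if np.hypot(*e)>np.hypot(*f) else f
    yaw=np.arctan2(e[1],e[0]); yaw=(yaw+np.pi/2)%np.pi-np.pi/2
    print("disc",cy.round(1),ry.round(1),"bar",r,"yaw",yaw.round(3)); return cy,np.array(r[0]),yaw
E
python3 - <<'E'
from lib import *
a=lid((476,16)); print(lid(a[0],"lid1"))
E
```

```text
Traceback (most recent call last):
  File "lib.py", line 69, in lid
    y=max(blobs(MASK["yellow"](h)),key=lambda b:b[1][4])[2]
      ~~~^^^^^^^^^^^^^^^^^^^^^^^^^^^^^^^^^^^^^^^^^^^^^^^
ValueError: max() iterable argument is empty
```

```bash
sed -i 's/go((xy\[0\],xy\[1\]-75),zg,0);/bot.move_to([xy[0],xy[1]-75,zg+155],list(down(0)));/; s/go((jar\[0\],jar\[1\]-75),330,0);/bot.move_to([jar[0],jar[1]-75,485],list(down(0)));/' lib.py
python3 - <<'E'
from lib import *
a=lid((476,16)); print(lid(a[0],"lid1"),bot.observe()["time_s"])
E
```

```text
Traceback (most recent call last):
  File "lib.py", line 69, in lid
    y=max(blobs(MASK["yellow"](h)),key=lambda b:b[1][4])[2]
      ~~~^^^^^^^^^^^^^^^^^^^^^^^^^^^^^^^^^^^^^^^^^^^^^^^
ValueError: max() iterable argument is empty
```

Run:
```python
from lib import *
im,c=snap("wrist","x1");print(c["position"],bot.observe()["eef_pos"]);print(project(c,[476,16,36]))
u,v=project(c,[476,16,36])[0].astype(int);h=hsv(im);print(h[v-20:v+21:20,u-30:u+31:10])
```

```text
[474.93094336  15.78999056 373.93673389] [476.004863   -59.02486603 405.01122104]
[[255.89569896  89.38621839]]
[[[ 14 135 121]
  [ 29 145 254]
  [ 29 143 254]
  [ 24 169 219]
  [ 24 167 218]
  [ 24 168 219]
  [ 75  10  51]]

 [[ 13 143 194]
  [ 13 137 121]
  [ 29 145 254]
  [ 29 144 254]
  [ 24 168 215]
  [128  20  50]
  [120   6  44]]

 [[ 13 145 188]
  [ 12 141 145]
  [ 14 137 117]
  [ 25 168 232]
  [ 29 146 254]
  [ 24 170 216]
  [ 23 168 215]]]
```

View pics/x1.png

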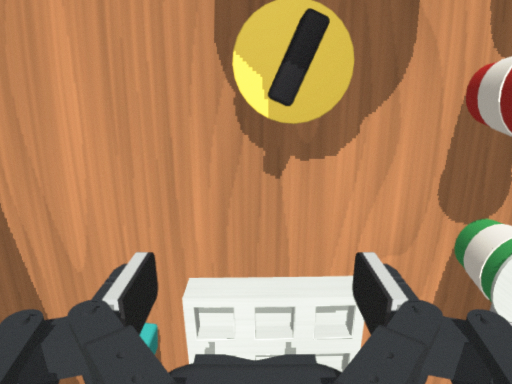

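The lid has been knocked: its centre is now at pixel (293,62) rather than (256,89). I also need to loosen the yellow mask.

```bash
sed -i 's/yellow=.*/yellow=lambda h:(h[...,0]>=20)\&(h[...,0]<=34)\&(h[...,1]>110)\&(h[...,2]>90))/' lib.py
python3 - <<'E'
from lib import *
a=lid((510,40)); a=lid(a[0],"lid1"); print(a,bot.observe()["time_s"])
E
```

```text
disc [511.2  41.6] 57.6 bar ((511.3956604003906, 41.651573181152344), (77.70023345947266, 20.676254272460938), 66.47337341308594) yaw 1.16
disc [511.3  41.6] 57.7 bar ((511.3925476074219, 41.62553787231445), (77.65737915039062, 20.603055953979492), 66.46958923339844) yaw 1.16
(array([511.2521713 ,  41.60825225]), array([511.39254761,  41.62553787]), np.float32(1.160113)) 51.2333
```

The lid is at (511.3, 41.6) with yaw 1.16, and the disc radius of 57.7 mm agrees with its spec. I'll grip the bar, carry it over the jar, check, then lower step by step with force monitoring.

```bash
cat >> lib.py <<'E'
def lower(xy,z0,z1,step=2,fmax=15):
    """guarded descent; returns the last grasp height and the force"""
    f0=bot.observe()["force"]
    for z in np.arange(z0-step,z1-.01,-step):
        line(xy,z,40); bot.hold(.05); s=bot.observe(); f=s["force"]-f0
        if abs(f[2])>fmax or np.hypot(f[0],f[1])>fmax: break
    print("z",z,"actual",(s["eef_pos"][2]-155).round(1),"f",f.round(1),"t",s["wrist_torque"].round(2),"grip",s["grip_width"]); return z,f
E
python3 - <<'E'
from lib import *
w=pick((511.3,41.6),60,1.16+np.pi/2,300,force=100)
if w>15:
    go(JAR,300,SLOT+np.pi/2);bot.hold(.3);s=bot.observe();print(s["grip_width"],s["time_s"],s["joint_pos"].round(2),s["eef_pos"].round(1),s["force"].round(1))
    snap("wrist","c1");snap("scene","c2")
a=cv2.imread("pics/c1.png");b=cv2.imread("pics/c2.png")
b=cv2.resize(b[60:252,200:456],(512,384))
cv2.imwrite("pics/m3.png",cv2.resize(np.hstack([a,b]),(800,300),interpolation=cv2.INTER_AREA))
E
```

```text
grip 20.72212712508019
lifted 20.855953198751475 [-0.4 -0.5 -3. ] 56.3
20.9038351423066 58.175 [ 0.21  0.43  1.08 -0.    1.64 -1.53] [542.6 235.3 455. ] [-0.2  0.1 -2.1]
```

View pics/m3.png

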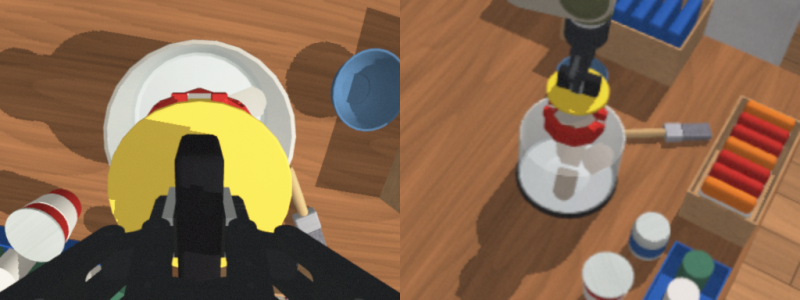

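The lid is held level, and its bar points at the slot (200,97). I'll lower it with the force guard.

Run:
```python
from lib import *
line(JAR,282,80); bot.hold(.2)
z,f=lower(JAR,282,246.5)
```

```text
z 248.0 actual 247.9 f [ 0.  -0.1  0.2] t [-0.04  0.   -0.03] grip 21.170052247848165
```

Run:
```python
from lib import *
z,f=lower(JAR,248,243,step=1,fmax=8)
snap("scene","d1");b=cv2.imread("pics/d1.png")[90:210,230:390];cv2.imwrite("pics/d1c.png",cv2.resize(b,(640,480)))
```

```text
z 246.0 actual 247.2 f [-1.7  0.8  8.9] t [-0.26  0.32  0.01] grip 20.597958757506312
```

View pics/d1c.png

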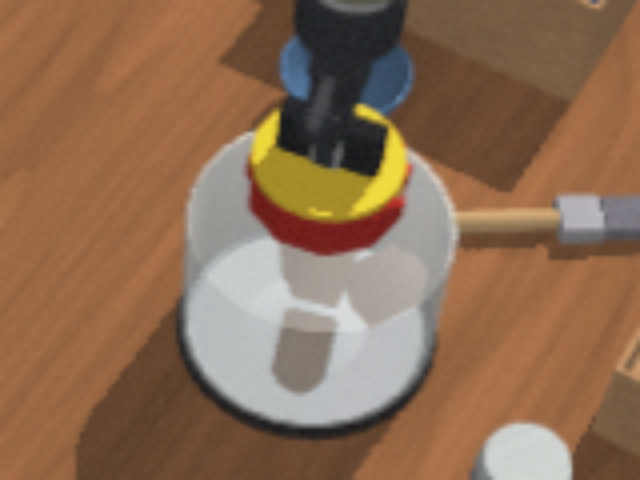

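Contact came at grasp height 247.2, so the grip point is about 30 mm above the mouth. The disc lies flat on the ring. I'll release, retreat and verify.

Run:
```python
from lib import *
line(JAR,247.3,30); eoat.open_gripper(); bot.hold(.3); line(JAR,350,150)
bot.move_to([JAR[0],JAR[1]-75,485],list(down(0)));bot.hold(.3)
im,c=snap("wrist","e1");h=hsv(im)
y=max(blobs(MASK["yellow"](h)),key=lambda b:b[1][4])[2]
hull=cv2.convexHull(np.argwhere(y)[:,::-1].astype(np.float32)).reshape(-1,2)
for z in(223,237): print("disc if top at",z,circle(plane(c,hull,z)))
m=blobs(h[...,2]<75); 
b=min(m,key=lambda b:np.hypot(*(b[0]-hull.mean(0))))
r=cv2.minAreaRect(np.float32(plane(c,np.argwhere(b[2])[:,::-1],265)[:,:2]));print("bar",r)
im2,_=snap("scene","e2");t=viewer.snapshot("top");cv2.imwrite("pics/e3.png",t[:,:,::-1])
e2=cv2.resize(im2[90:210,230:390],(512,384),interpolation=cv2.INTER_CUBIC)
cv2.imwrite("pics/m4.png",cv2.resize(np.hstack([im,e2])[:,:,::-1],(800,300),interpolation=cv2.INTER_AREA))
s=bot.observe();print(s["time_s"],s["force"].round(1))
```

```text
disc if top at 223 (array([540.83314421, 235.5106921 ]), np.float64(57.12923033084861))
disc if top at 237 (array([540.87319236, 235.50421741]), np.float64(53.66575602772552))
bar ((540.8738403320312, 235.2700653076172), (77.30009460449219, 20.729738235473633), 9.879324913024902)
68.5083 [0.8 0.2 0.8]
```

View pics/m4.png

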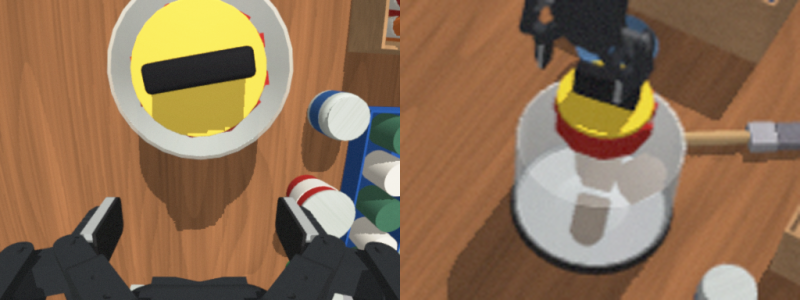

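View pics/e3.png

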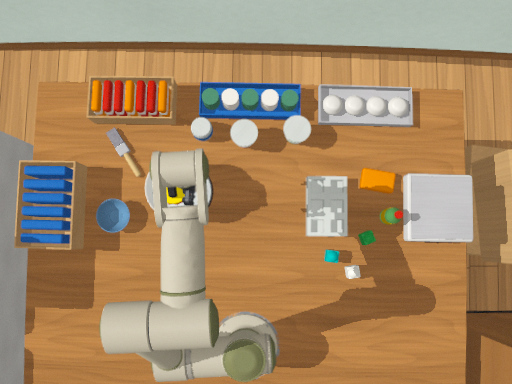

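The lid is home. Its disc measures r = 57.1 mm at the home height, against only 53.7 mm if it were riding on its lugs. It is centred within 2 mm of the ring and its yaw is 0.172. The other goods haven't moved and the arm is clear.

```bash
python3 -c "
from plant import ticket
print(ticket.finish_job())"
```

```text
the job is handed in; nothing more can be done
None
```

The job is handed in. All four palm-sugar blocks that were present are in the jar, and the keyed lid is on with its lugs in the slots. It took about 69 s of the 210 s allowed. `finish_job` gives no verdict, so what follows rests on my own checks.

- **Blocks:** I gripped each block by its sides and dropped it through the neck. The wrist view showed them lying low in the jar and the mould empty. I judged their depth by eye and did not measure it.
- **Lid moved:** The lid had been knocked about 44 mm aside while I moved the blocks, so I measured its position again before gripping it.
- **Lid fit:** I lowered it at the measured slot angle of 0.171 rad. It went in freely and met firm contact with its grip point about 30 mm above the mouth, which is the "lugs dropped" height.
- **After release:** The disc's apparent size fits the seated height and not the riding-on-lugs height. The bar angle read 0.172 rad.
- **Other goods:** They look unmoved in the last top view. The arm was clear of everything, with wrist force near zero.

**Small disagreement:** the last look put the lid centre about 1.8 mm from my earlier ring centre in x. That is within the camera calibration error and the 6 mm limit.

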